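# Hang the screw tray in the repair tote and latch it

### The arm

A 6-joint arm with a two-finger parallel gripper is mounted at the origin on the work surface. World frame = base frame: x ahead of the robot, y to its left, z up, the work surface at z = 0. Lengths are in m, angles in rad, forces in N, time in s.
With the tool pointing down it reaches from about 0.25 to 0.725 m from the base axis. Payload 4 kg.
Tool frame: the origin (TCP) lies midway between the tips of the shut fingers; the grasp point (between the pads) lies 19 mm behind it; z points along the fingers, y is the line along which they close (so a half turn about z gives the same grasp; the last joint's range is limited). The gripper opens to 85 mm and grips with 20 to 120 N. Pads are 22 mm wide; open, the fingers measure 114 mm over their backs; the gripper's body (76 mm by 85 mm) begins 54 mm behind the grasp point. The pads swing forward as they close: fully open they stand 13 mm farther back than shut.
Start: joints at [1.315, 0.241, 0.005, 1.335, 0, 1.571], TCP at [0.127, 0.484, 0.231] pointing down, gripper open.
Joint ranges: [-2.72, 2.72], [-1.05, 1.87], [-1.09, 1.28], [-1.99, 2.15], [-1.42, 1.44], [-3.14, 3.14]. Speed limits (rad/s): [2.79, 2.79, 3.14, 3.14, 3.14, 3.14].

### API

Orientations are given as a 3x3 rotation matrix whose columns are the frame's x, y, z axes.
In Python, from cell import env gives the robot as it stands.
- The arm moves only by the tool move_arm, never from a script. Its argument "motion" is a list of rows, each a list of 5 numbers: the finger opening in m, from 0 to 0.0854, then the shift along the tool's x, y, z in m, then the turn about the tool's z in rad. In form: [[jaw, dx, dy, dz, spin], ...]. A call has 1 to 20 rows; each row is the pose to reach, as a shift and turn from the pose commanded when the call began, along the tool's axes at that moment; what a row does not reach only later rows make up. A row lasts 1/8 s, in which the tool goes at most 62.5 mm and 10.7 degrees, less where a joint would pass 70% of its speed; a pose out of reach is approached as far as the arm can. A call with a gripper value outside its range is refused whole. The fingers move at their own pace and stop on an object; the grip force is fixed at half the most. Time passes only in rows, so rows that repeat a pose let the fingers close. It gives the time, the measured TCP pose, the force, the opening and the grip force at its end, in the units of the state.
- env.state(): the state, without advancing time (a new reading comes with each control period).
- env.get_image(name): name is "scene" or "top" or "wrist"; returns (picture, depth): 420x560x3 uint8, red, green, blue; 420x560 float32, m along the optical axis (not along the pixel's ray), 0 where there is no reading.
- env.camera_info(name): a dict with "mtx" (3x3 intrinsics, pixels), "camera_from_world" (4x4, takes a point from world to camera coordinates); the wrist camera has in their place "T_tool_cam" (4x4, takes a point from camera to tool coordinates, whose origin is the TCP and whose axes are the flange's). Camera axes: x right, y down, z forward; pixel columns grow to the right and rows downward; lengths in m; the calibration is good to about 2 mm. The wrist camera is an equidistant fisheye: a pixel r from the principal point sees the ray r / f radians off the axis. A picture is of the moment at which its call begins: read the wrist's pose just before it. camera_info takes no time and is no camera call.
- env.finish_job(): hands the job in; it is judged then, once.
The state is a dict: "clock": time; "joints": joint angles; "dq": joint speeds; "tau": joint torques, N m; "position": TCP position; "tcp_rot": TCP orientation; "wrist_force": force on the tool from outside, world axes, zero at the start; "moment": the same for the moment, N m; "width": opening from 0.0 (shut) to 1.0 (fully open); "finger_force": force on a finger pad.
Only numpy, scipy, OpenCV 4.12 (cv2) and the standard library are available. Lean on these libraries where they do the work, as an engineer would, in place of code of your own. Each camera call takes 0.05 s, during which the arm holds its last target. There are 200 camera calls.

### The job

Hang the blue screw tray inside the grey tote: hook its bent lip over the tote's far wall next to the open end of the red clip, then slide it along the rim until its steel tongue has gone under the clip's roof, clicked in behind the spring catch and come up to the stop. Slide it home gently, feeling for the click, without ramming the stop or forcing the tray onto the rim, then let go so that it hangs there by itself. Keep the tray upright all the way and leave everything else where it is.

Things in the scene. Friction and masses are not known exactly. Their poses are not given: they have to be found in the camera images.
- tray: Loose blue sheet-metal screw tray, 0.2 to 0.4 kg, standing on the table left or right of the tote. Open pan 62 (x) x 90 (y) x 38 mm high. Origin: centre of its flat underside, z up. On its +x side the back plate (outer face x = 31 mm, y -45 to 45) rises to a bridge 4 mm thick, underside at z = 75 mm, that bends down into the hooking lip. Black handle on top; steel tongue towards +y.
- tray_channel (a point): Middle of the channel under the bridge, at its top: tray (34.75, 0, 75) mm, axes as the tray. The channel, open downwards, takes the rim; it is 7.5 mm wide, x = 31 to 38.5 mm. Bridge and lip span y = -45 to 30. The lip is 4 mm thick, hangs 18 mm below the bridge's underside and then flares outwards, down to z = 49 mm.
- tray_grip (a point): Where to grip the tray, axes as the tray: at tray (12, 0, 101) mm, in the middle of the black handle block, 30 mm (x) x 18 mm (y), z = 79 to 119 mm. Pinch it from above across the 18 mm, the fingers closing along the tray's y. A flat foot 30 mm long in y lies under the handle, top at z = 79 mm.
- tray_tip (a point): End of the tongue in the plane of the lip's inner face, at the level of the bridge's underside: tray (38.5, 92, 75) mm, axes as the tray. The tongue (x 39.5 to 42.5) is 12 mm high (z 57 to 69 mm), and reaches from the lip's end (y = 30) to y = 92. On its outer (+x) face is a bump 3.5 mm high: ramp from the tip, top at y = 66.5 to 84.5, square back face at y = 66.5.
- tote: Grey steel tote, fixed, open on top, 220 (x) x 340 (y) x 125 mm high, walls 5 mm thick, floor 5 mm. Origin: centre of its underside; its +x wall is the far wall (away from the robot).
- tote_rim (a point): Middle of the top edge of the tote's far (+x) wall, centre of its 5 mm thickness, 125 mm above the table. Axes as the tote; the rim runs along y.
- stop: Red clip, fixed on the far wall's outer side, each time elsewhere along the rim. Origin: on the wall's outer face, level with the rim's top; x outwards, y along the rim; the tongue comes from -y. A roof (x 1 to 35, y -40 to 30, z -1 to 2 mm) lets the tongue in only from -y, and hides a solid dark stop block, whose face is set at an unknown y = 0 to 18 mm. Saddle on the rim, 3 mm high, y 16 to 30.
- catch (a joint): Brass spring bolt in the clip, moved outwards (+x) by the tongue's bump. In m: 0 = at rest, nose 4.5 mm off the wall; at most 0.008. It has a sloped lead from 35.7 to 30.5 mm and its latching face 27.2 mm before the stop block. Passing it takes 3 to 9 N along the rim. It drops in behind the bump only 1.7 mm before the tongue meets the solid stop, so push on to the stop; over 15 N is ramming it.
- cell: Bystander: aluminium load cell bar 130 x 30 x 30 mm lying in the tote near its near wall. Origin: centre of the underside.
- foot: Bystander: black rubber levelling foot with a steel stud, 36 mm across, 42 mm high, in the tote. Origin: centre of the underside.
- weight: Bystander: brass calibration weight 48 mm across, 72 mm high, on the table beyond the tote. Origin: centre of the underside.
- weight2: Bystander: steel calibration weight 36 mm across, 55 mm high, on the table beyond the tote. Origin: centre of the underside.
- driver: Bystander: screwdriver lying on the table beyond the tote. Origin near its middle.
- indicator: Bystander: black scale indicator 75 x 120 x 45 mm on the table, on the side of the tote where the tray is not. Origin: centre of the underside.
- carton: Bystander: small cardboard box 80 x 90 x 70 mm at the far right of the table. Origin: centre of the underside.
Mind the look-alikes: they are no part of the job. Leave any green or turquoise look-alike of the tray alone.

How it is judged:
On the way, in this order (a step that is already met when the one before it is completed fails the run):
1. the lip is hooked over the rim with the bridge resting on it, the tongue still outside the clip (x of tray_tip in the frame of stop between -0.003 and 0.005 m and y of tray_tip in the frame of stop between -0.2 and -0.038 m and z of tray_tip in the frame of stop between -0.004 and 0.003 m), for 0.1 s.
2. the tongue is behind the spring catch and up to the stop (x of tray_tip in the frame of stop between -0.003 and 0.005 m and y of tray_tip in the frame of stop between -0.002 and 0.02 m and z of tray_tip in the frame of stop between -0.004 and 0.004 m and value of joint catch below 0.002 m), for 0.2 s.
At the end, for the whole second after the job is handed in: The released tray hangs at rest by its lip on the tote's far wall, upright to 0.12 rad, tongue latched: its tip point 2 mm before to 20 mm past the clip's origin along the rim, within 4 mm of it in height and 3 mm inwards to 4 mm outwards, and the catch back under 2 mm (x of tray_tip in the frame of stop between -0.003 and 0.004 m and y of tray_tip in the frame of stop between -0.002 and 0.02 m and z of tray_tip in the frame of stop between -0.004 and 0.004 m and value of joint catch below 0.002 m and angle between tray's own z axis and vertical below 0.12 rad and linear speed of tray below 0.01 m/s and angular speed of tray below 0.1 rad/s); the robot touches nothing.
It fails at once if the clip is rammed: more than 15 N between tray and clip or its catch (contact force between tray and stop above 15 N).
It fails at once if the tray is forced onto the tote: more than 25 N between tray and tote (contact force between tray and tote above 25 N).
It fails at once if the tray is tipped by more than 0.6 rad (angle between tray's own z axis and vertical above 0.6 rad).
It fails at once if a bystander is moved by more than 30 mm (distance of any of cell, foot, weight, weight2, driver, indicator, carton from where it was at the start of the episode above 0.03 m).
It also fails if it takes over 58 s, if anything falls off the work surface, if the arm or the gripper's body presses on something with over 40 N, if the wrist force passes 120 N, or if a joint passes its speed limit or range.

## Working session

There is one attempt and no reset: what is moved stays moved. The work goes in short steps, Python scripts to look and compute and a tool call to move; the robot and the scene stay as the last step left them, time stands still between calls to the robot, and variables do not carry over. Pictures are saved under pics/ and viewed, at most 10 in all, crops included, and the job is handed in when it is done.

Besides the shell and the picture viewer there is one more tool, called after ">>>" by a JSON object that holds its "op" and its "data", one argument or row to a line. move_arm: Moves the arm, as the interface text tells. Its arguments: {"type":"object","properties":{"motion":{"type":"array"}},"required":["motion"]}

```bash
mkdir -p pics
cat > h.py <<'E'
import numpy as np,cv2
from cell import env
def cloud(name):
    im,d=env.get_image(name);i=env.camera_info(name);K=np.array(i["mtx"]);T=np.array(i["camera_from_world"])
    v,u=np.mgrid[0:420,0:560]
    P=np.stack([(u-K[0,2])/K[0,0]*d,(v-K[1,2])/K[1,1]*d,d],-1)
    W=(P-T[:3,3])@T[:3,:3]
    W[d==0]=np.nan
    return im,d,W
E
python3 - <<'E'
from h import *
for n in("scene","top"):
    im,d,W=cloud(n);np.savez(n+".npz",im=im,W=W)
    cv2.imwrite(f"pics/{n}0.png",im[...,::-1])
    i=env.camera_info(n);T=np.array(i["camera_from_world"]);print(n,-T[:3,:3].T@T[:3,3],i["mtx"])
s=env.state();print(s)
E
```

```text
scene [1.31956673 0.02368654 1.01848269] [[442.68389435   0.         283.28725788]
 [  0.         442.68389435 201.08929532]
 [  0.           0.           1.        ]]
top [0.30223949 0.07578306 1.18691881] [[402.12189563   0.         282.21697293]
 [  0.         402.12189563 202.04090875]
 [  0.           0.           1.        ]]
{'clock': 0.1, 'joints': array([1.31501519e+00, 2.41318384e-01, 3.86591248e-03, 1.33521356e+00,
       3.37005661e-06, 1.57080963e+00]), 'dq': array([0.00227636, 0.00113294, 0.00255332, 0.00039008, 0.00132744,
       0.00085302]), 'tau': array([ 5.91209778e-05, -3.73137903e+01,  2.53010541e+01,  1.08832429e-02,
        1.04121733e-05,  2.60455124e-05]), 'position': array([0.12635601, 0.48318408, 0.23051426]), 'tcp_rot': array([[-9.67462594e-01,  2.53013641e-01, -4.76297665e-04],
       [ 2.53014089e-01,  9.67460905e-01, -1.80802187e-03],
       [ 3.34517514e-06, -1.86970354e-03, -9.99998252e-01]]), 'wrist_force': array([-0.79841377, -0.05624296, -0.03791991]), 'moment': array([-0.01012768, -0.02354728,  0.05092233]), 'finger_force': 0.0, 'width': 0.9970490322494899}
```

View pics/scene0.png

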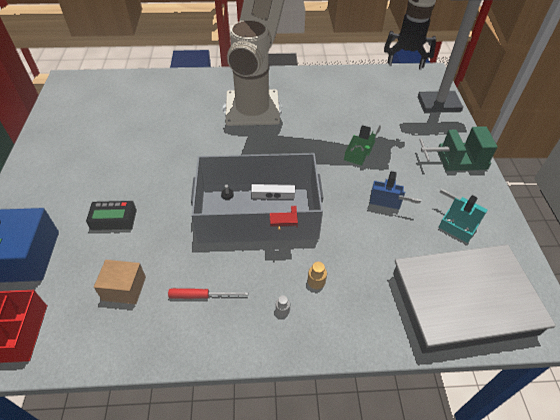

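View pics/top0.png

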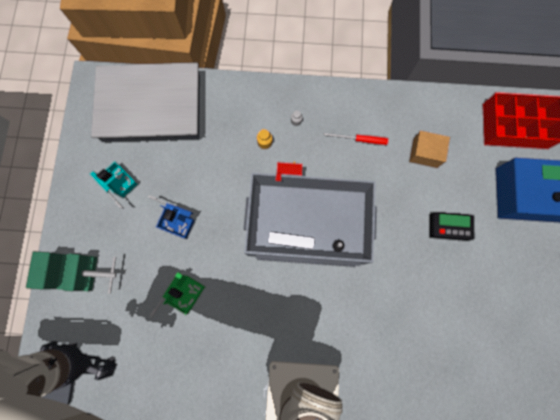

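Both views agree: the tote is in the middle (top: rim 248–375, 176–262) and the red clip is on its far wall at (289,170). The blue tray is to the left at (177,220), with its tongue pointing to far-left at (160,203). The green and turquoise trays are look-alikes.

Run:
```python
from h import *
np.set_printoptions(precision=4,suppress=True)
for n in("top","scene"):
    z=np.load(n+".npz");im=z["im"].astype(int);W=z["W"];X,Y,Z=W[...,0],W[...,1],W[...,2]
    r,g,b=im[...,0],im[...,1],im[...,2]
    hsv=cv2.cvtColor(z["im"],cv2.COLOR_RGB2HSV)
    print(n)
    m=(b>r+30)&(b>g+25)&(X<.75)&(Y>.1)&(Z>-.02)
    _,lab,st,c=cv2.connectedComponentsWithStats(m.astype(np.uint8));k=1+st[1:,4].argmax();m=lab==k
    print("blue",m.sum(),c[k],np.nanmin(W[m],0),np.nanmax(W[m],0))
    # region around tray
    cx,cy=np.nanmean(X[m]),np.nanmean(Y[m])
    R=(abs(X-cx)<.09)&(abs(Y-cy)<.11)&(Z>.02)
    for lo,hi in((.02,.05),(.05,.066),(.066,.085),(.085,.11),(.11,.13)):
        q=R&(Z>lo)&(Z<hi); 
        if q.sum()>3: print(lo,hi,q.sum(),cv2.minAreaRect(W[q][:,:2].astype(np.float32)),np.nanmean(W[q],0))
    # red clip
    m=(r>120)&(g<70)&(b<70)&(abs(Y-.08)<.15)&(X>.4)&(X<.65)
    q=m&(Z>.11)
    if q.sum(): print("red",q.sum(),np.nanmin(W[q],0),np.nanmax(W[q],0),cv2.minAreaRect(W[q][:,:2].astype(np.float32)),np.median(Z[q]))
    q=(Z>.115)&(Z<.135)&~m&(X>.15)&(X<.6)&(Y>-.2)&(Y<.24)
    print("rim",q.sum(),cv2.minAreaRect(W[q][:,:2].astype(np.float32)),np.median(Z[q]))
    P=W[q];A=cv2.minAreaRect(P[:,:2].astype(np.float32));print(cv2.boxPoints(A))
    far=P[(P[:,0]>np.median(A[0][0])+.08)&(abs(P[:,1]-A[0][1])<.12)]
    l=cv2.fitLine(far[:,:2].astype(np.float32),cv2.DIST_HUBER,0,.001,.001).ravel();print("far",len(far),l,far.mean(0))
```

```text
top
blue 727 [175.5158 220.3714] [ 0.4174  0.3434 -0.0039] [0.5218 0.462  0.1205]
0.02 0.05 158 ((0.46392732858657837, 0.39645594358444214), (0.09147956967353821, 0.07680922746658325), 71.99087524414062) [0.4523 0.3993 0.0338]
0.05 0.066 27 ((0.49799951910972595, 0.4066455662250519), (0.12942256033420563, 0.017932621762156487), 72.80218505859375) [0.4946 0.3913 0.0578]
0.066 0.085 228 ((0.48253992199897766, 0.41440442204475403), (0.13530078530311584, 0.049579817801713943), 70.93083953857422) [0.4871 0.3927 0.0772]
0.085 0.11 32 ((0.46421200037002563, 0.3868269920349121), (0.01026140246540308, 0.02979998290538788), 58.434017181396484) [0.4648 0.3873 0.0978]
0.11 0.13 78 ((0.46827617287635803, 0.3945426940917969), (0.018250806257128716, 0.02917982079088688), 75.23836517333984) [0.4682 0.3936 0.1182]
red 294 [0.5808 0.0421 0.1181] [0.6316 0.1117 0.1332] ((0.6060792207717896, 0.07692121714353561), (0.0694437250494957, 0.050870832055807114), 89.67984771728516) 0.12698311327064798
rim 995 ((0.4886312782764435, 0.010277196764945984), (0.3408663272857666, 0.22211018204689026), 89.80834197998
[... 735 characters left out ...]
), (0.031728263944387436, 0.013922394253313541), 18.23676872253418) [0.4834 0.394  0.098 ]
0.11 0.13 60 ((0.47266054153442383, 0.39821991324424744), (0.017904985696077347, 0.031612053513526917), 70.24111938476562) [0.475  0.3971 0.1174]
red 301 [0.5816 0.0452 0.122 ] [0.6365 0.1134 0.1324] ((0.6091605424880981, 0.07921808958053589), (0.054841719567775726, 0.06825076788663864), 0.2112552970647812) 0.12632552681194228
rim 1010 ((0.4878953993320465, 0.014205530285835266), (0.34033864736557007, 0.22602589428424835), 89.6129150390625) 0.12255426047020893
[[ 0.3737 -0.1552]
 [ 0.5998 -0.1567]
 [ 0.6021  0.1836]
 [ 0.376   0.1851]]
far 225 [ 0.0034 -1.      0.5974  0.0098] [ 0.597  -0.0029  0.1221]
```

>>> {"op": "move_arm", "data": {
  "motion": [
    [0.0854,-0.045,0,0,0.01],
    [0.0854,-0.09,0,0,0.02],
    [0.0854,-0.135,0,0,0.03],
    [0.0854,-0.18,0,0,0.04],
    [0.0854,-0.225,0.001,0,0.058],
    [0.0854,-0.27,0.001,0,0.058],
    [0.0854,-0.315,0.002,0,0.058],
    [0.0854,-0.345,0.002,0,0.058],
    [0.0854,-0.3545,0.002,0,0.058],
    [0.0854,-0.3545,0.002,0,0.058],
    [0.0854,-0.3545,0.002,0,0.058]
  ]
}}

```text
clock: 1.48
position: [0.4688, 0.3964, 0.2313]
tcp_rot: [[-0.952, 0.307, -0.001], [0.307, 0.952, -0.0], [0.001, -0.0, -1.0]]
wrist_force: [-0.5, 0.1, 0.4]
width: 1.0
finger_force: 0.0
```

```bash
cat >> h.py <<'E'
def wcloud():
    s=env.state();im,d=env.get_image("wrist");i=env.camera_info("wrist");K=np.array(i["mtx"]);T=np.array(i["T_tool_cam"])
    v,u=np.mgrid[0:420,0:560];x=(u-K[0,2])/K[0,0];y=(v-K[1,2])/K[1,1];r=np.hypot(x,y)
    k=np.tan(np.minimum(r,1.5))/np.maximum(r,1e-9)
    P=np.stack([x*k*d,y*k*d,d],-1);P=P@T[:3,:3].T+T[:3,3]
    W=P@np.array(s["tcp_rot"]).T+s["position"];W[d==0]=np.nan
    return im,d,W,s
E
python3 - <<'E'
from h import *
np.set_printoptions(precision=4,suppress=True)
im,d,W,s=wcloud();cv2.imwrite("pics/w1.png",im[...,::-1]);np.savez("w1.npz",im=im,W=W)
print(s["position"],s["tcp_rot"]);i=env.camera_info("wrist");print(i)
R=(abs(W[...,0]-.48)<.09)&(abs(W[...,1]-.40)<.11)
for lo,hi in((.02,.05),(.05,.066),(.066,.085),(.085,.11),(.11,.13)):
    q=R&(W[...,2]>lo)&(W[...,2]<hi)
    if q.sum()>3: print(lo,hi,q.sum(),cv2.minAreaRect(W[q][:,:2].astype(np.float32)),W[q].mean(0))
E
```

```text
[0.4688 0.3964 0.2313] [[-0.9516  0.3075 -0.0007]
 [ 0.3075  0.9516 -0.0001]
 [ 0.0007 -0.0003 -1.    ]]
{'mtx': array([[325.1923,   0.    , 278.465 ],
       [  0.    , 325.1923, 207.5809],
       [  0.    ,   0.    ,   1.    ]]), 'T_tool_cam': array([[-0.0002, -0.9607, -0.2774,  0.0719],
       [ 1.    , -0.0005,  0.0011,  0.0001],
       [-0.0011, -0.2774,  0.9607, -0.1411],
       [ 0.    ,  0.    ,  0.    ,  1.    ]])}
0.02 0.05 1202 ((0.45692744851112366, 0.4005058705806732), (0.0910060852766037, 0.0597011037170887), 72.62592315673828) [0.4572 0.4007 0.0345]
0.05 0.066 425 ((0.4956846833229065, 0.4136889576911926), (0.1369612067937851, 0.014649776741862297), 63.40324020385742) [0.4969 0.4139 0.0597]
0.066 0.085 1910 ((0.4839136302471161, 0.41693437099456787), (0.1367948353290558, 0.05091037228703499), 70.76847076416016) [0.4866 0.3972 0.0755]
0.085 0.11 120 ((0.4565090537071228, 0.40077149868011475), (0.017838899046182632, 0.0031393959652632475), 71.31087493896484) [0.4555 0.401  0.0978]
0.11 0.13 771 ((0.46895837783813477, 0.3965778052806854), (0.01753910258412361, 0.02909410558640957), 72.50326538085938) [0.4682 0.3969 0.117 ]
```

View pics/w1.png

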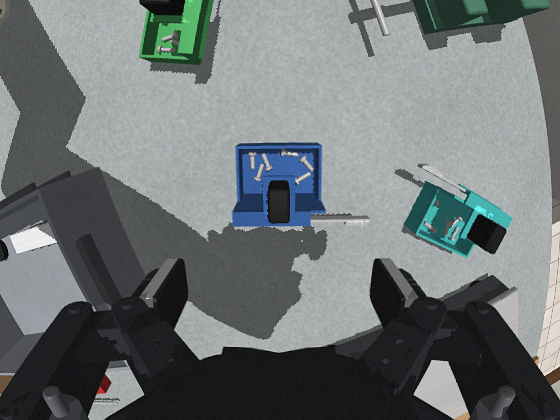

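The wrist view shows the blue tray centred at (280,185). Its handle is at (279,202) between the fingers, and its tongue points right in the picture, to (365,219). The handle measures (0.4690, 0.3966) at 72.5°, and the tool is already aligned, so I'll descend and grip.

>>> {"op": "move_arm", "data": {
  "motion": [
    [0.0854,0,0,0.03,0],
    [0.0854,0,0,0.07,0],
    [0.07,0,0,0.105,0],
    [0.06,0,0,0.13,0],
    [0.05,0,0,0.142,0],
    [0.05,0,0,0.146,0],
    [0.05,0,0,0.146,0],
    [0.03,0,0,0.146,0],
    [0.015,0,0,0.146,0],
    [0,0,0,0.146,0],
    [0,0,0,0.146,0],
    [0,0,0,0.146,0],
    [0,0,0,0.146,0]
  ]
}}

```text
clock: 3.15
position: [0.4705, 0.3963, 0.0864]
tcp_rot: [[-0.951, 0.309, 0.001], [0.309, 0.951, 0.001], [-0.001, 0.001, -1.0]]
wrist_force: [-0.5, -1.9, 5.5]
width: 0.205
finger_force: 59.6
```

>>> {"op": "move_arm", "data": {
  "motion": [
    [0,0,0,-0.01,0],
    [0,0,0,-0.035,0],
    [0,0,0,-0.07,0],
    [0,0,0,-0.11,0],
    [0,0,0,-0.145,0],
    [0,0,0,-0.16,0],
    [0,-0.012,-0.02,-0.165,-0.03],
    [0,-0.036,-0.061,-0.165,-0.07],
    [0,-0.06,-0.101,-0.165,-0.12],
    [0,-0.084,-0.142,-0.165,-0.17],
    [0,-0.109,-0.183,-0.165,-0.22],
    [0,-0.133,-0.223,-0.165,-0.27],
    [0,-0.157,-0.264,-0.165,-0.314],
    [0,-0.181,-0.305,-0.165,-0.314],
    [0,-0.205,-0.345,-0.165,-0.314],
    [0,-0.225,-0.38,-0.165,-0.314],
    [0,-0.237,-0.4,-0.165,-0.314],
    [0,-0.2413,-0.4063,-0.165,-0.314],
    [0,-0.2413,-0.4063,-0.165,-0.314],
    [0,-0.2413,-0.4063,-0.165,-0.314]
  ]
}}

```text
clock: 5.65
position: [0.5738, -0.0638, 0.25]
tcp_rot: [[-1.0, -0.002, -0.001], [-0.002, 1.0, 0.001], [0.001, 0.001, -1.0]]
wrist_force: [0.3, -0.1, -3.0]
width: 0.198
finger_force: 59.1
```

Run:
```python
from h import *
np.set_printoptions(precision=4,suppress=True)
im,d,W,s=wcloud();cv2.imwrite("pics/w2.png",im[...,::-1]);np.savez("w2.npz",im=im,W=W)
print(s["position"],s["tcp_rot"],s["wrist_force"],s["moment"])
im,d,W=cloud("scene");np.savez("s2.npz",im=im,W=W);cv2.imwrite("pics/s2.png",cv2.resize(im[100:280,160:400,::-1],None,fx=3,fy=3))
im,d,W=cloud("top");np.savez("t2.npz",im=im,W=W);cv2.imwrite("pics/t2.png",cv2.resize(im[120:280,220:420,::-1],None,fx=3,fy=3))
```

```text
[ 0.5738 -0.0638  0.25  ] [[-1.     -0.0016 -0.0008]
 [-0.0016  1.      0.0005]
 [ 0.0008  0.0005 -1.    ]] [ 0.3373 -0.1384 -3.0044] [-0.0039 -0.0081  0.0298]
```

View pics/w2.png

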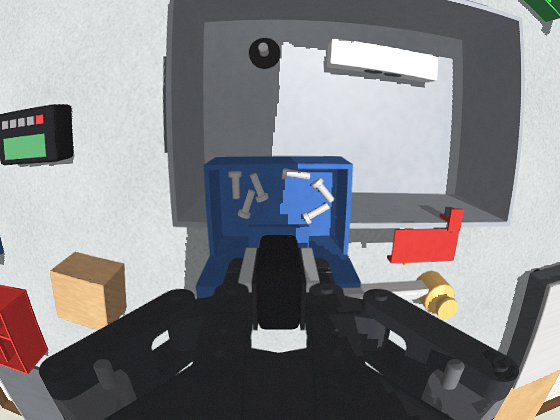

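View pics/s2.png

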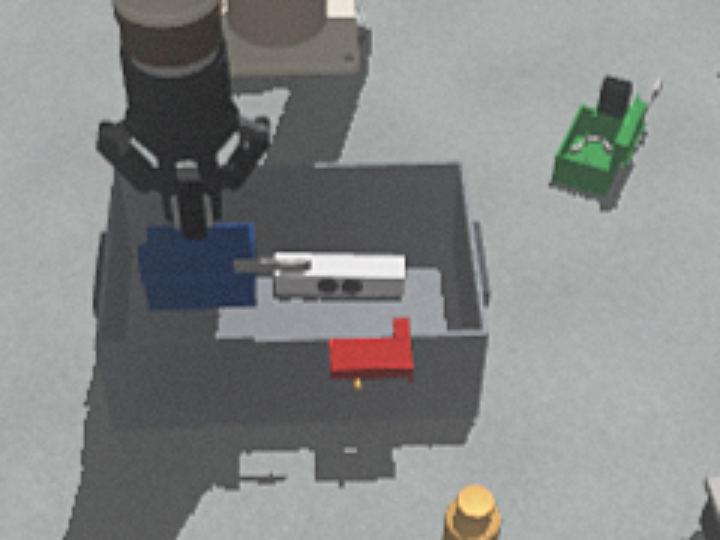

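The wrist view shows the tray held square over the tote. The clip roof is at (425,245) with its saddle at (455,225) on +y, and a strip of rim shows at (375,225). The scene view agrees, with the tongue pointing towards the clip. Next I'll measure the tray, rim and clip from the clouds.

Run:
```python
from h import *
np.set_printoptions(precision=4,suppress=True)
for n in("w2","s2","t2"):
    z=np.load(n+".npz");im=z["im"].astype(int);W=z["W"];X,Y,Z=W[...,0],W[...,1],W[...,2]
    r,g,b=im[...,0],im[...,1],im[...,2];print("==",n)
    red=(r>100)&(g<80)&(b<80)&(X>.56)&(X<.66)&(Y>0.02)&(Y<.14)&(Z>.121)
    P=W[red];print("clip roof",red.sum(),np.percentile(P,[1,50,99],axis=0).tolist())
    m=(Z>.12)&(Z<.13)&~red&(X>.57)&(X<.62)&(Y>-.15)&(Y<.17)&(abs(r-b)<25)
    P=W[m]
    if len(P)>5:
        print("rim",len(P),np.percentile(P,[2,50,98],axis=0).tolist())
        l=cv2.fitLine(P[:,:2].astype(np.float32),cv2.DIST_HUBER,0,.001,.001).ravel();print(l, "x@-.05",l[2]+(-.05-l[3])*l[0]/l[1])
    bl=(b>r+25)&(b>g+15)&(abs(X-.56)<.08)&(abs(Y+.06)<.08)&(Z>.15)
    P=W[bl];print("blue",len(P),np.percentile(P,[.5,50,99.5],axis=0).tolist())
    for lo,hi in((.19,.212),(.212,.228),(.228,.25)):
        q=P[(P[:,2]>lo)&(P[:,2]<hi)]
        if len(q)>10: print(lo,len(q),cv2.minAreaRect(q[:,:2].astype(np.float32)),np.percentile(q,[1,99],axis=0).tolist(),np.median(q[:,2]))
    t=(Z>.2)&(Z<.25)&(abs(X-.59)<.03)&(Y>-.035)&(Y<.06)&(abs(r-b)<40)
    if t.sum()>5:print("tongue",t.sum(),np.percentile(W[t],[2,50,98],axis=0).tolist())
```

```text
== w2
clip roof 2289 [[0.5807768025211348, 0.043216381850990936, 0.12413700092505738], [0.6132084612364942, 0.07888092988665286, 0.1258555305068069], [0.6320273188369763, 0.11172766733586795, 0.12778618516646614]]
rim 1068 [[0.5924579914715765, -0.14662609376861163, 0.1204984725713926], [0.5951655331842926, 0.05382888845889965, 0.12353450401524942], [0.5989954105942294, 0.1644875013557009, 0.1250383626218128]]
[0.0046 1.     0.5954 0.0402] x@-.05 0.59494334
blue 13687 [[0.5295593163072484, -0.10793610423607145, 0.1635342469424791], [0.5629266077023354, -0.0633684228054813, 0.1783955943877213], [0.5932512681231653, -0.018595197407210325, 0.24240811981064306]]
0.19 3241 ((0.5596266984939575, -0.06327079981565475), (0.06044419854879379, 0.09077277034521103), 0.5701528787612915) [[0.529594643950589, -0.10815004738518791, 0.19027110559053853], [0.5895528273771848, -0.01839591114838047, 0.21095164142678863]] 0.19987009807181066
0.212 562 ((0.5889078974723816, -0.06305640190839767), (0.002498315181583166, 0.08979706466197968), 0.8396791219711304) [[0.5880827968148626, -0.10752696454750606, 
[... 2969 characters left out ...]
33), (0.06109190359711647, 0.03436153009533882), 1.1911778450012207) [[0.5289821781572707, -0.052889206977624094, 0.19105016690480187], [0.5896188734561899, -0.018745297073476812, 0.21046543239408766]] 0.20048599502411696
0.228 13 ((0.5600090026855469, -0.052881937474012375), (0.009182954207062721, 0.005279061384499073), 5.395420074462891) [[0.5556549665284616, -0.055290259359279524, 0.23894424600579087], [0.5647430272862649, -0.049927452532599344, 0.24433901414468193]] 0.24210923151436442
tongue 58 [[0.5892676855840885, -0.022308847767796066, 0.20898912905456024], [0.6014326419848737, 0.009236008012995674, 0.23102245659282983], [0.6068876103340184, 0.026544397077236555, 0.2350710829549445]]
```

>>> {"op": "move_arm", "data": {
  "motion": [
    [0,0.001,0,0.008,0.003],
    [0,0.003,0,0.02,0.005],
    [0,0.003,0,0.032,0.005],
    [0,0.003,0,0.045,0.005],
    [0,0.003,0,0.058,0.005],
    [0,0.003,0,0.07,0.005],
    [0,0.003,0,0.079,0.005],
    [0,0.003,0,0.083,0.005],
    [0,0.003,0,0.083,0.005],
    [0,0.003,0,0.083,0.005]
  ]
}}

```text
clock: 7.05
position: [0.5715, -0.065, 0.1679]
tcp_rot: [[-1.0, 0.005, 0.001], [0.005, 1.0, -0.0], [-0.001, -0.0, -1.0]]
wrist_force: [-0.4, -0.5, -3.1]
width: 0.204
finger_force: 59.2
```

Run:
```python
from h import *
np.set_printoptions(precision=4,suppress=True)
im,d,W,s=wcloud();cv2.imwrite("pics/w3.png",im[...,::-1]);np.savez("w3.npz",im=im,W=W)
print(s["position"],s["wrist_force"],s["moment"])
im0=im.astype(int)
X,Y,Z=W[...,0],W[...,1],W[...,2]
r,g,b=im0[...,0],im0[...,1],im0[...,2]
red=(r>100)&(g<80)&(b<80)
m=(Z>.119)&(Z<.13)&~red&(X>.57)&(X<.62)&(Y>-.15)&(Y<.17)&(abs(r-b)<25)
for a,c in((-.15,-.11),(-.015,.03),(.12,.165)):
    P=W[m&(Y>a)&(Y<c)]
    if len(P)>5: print("rim",a,len(P),np.percentile(P,[3,50,97],axis=0).tolist())
bl=(b>r+25)&(b>g+15)&(abs(X-.56)<.08)&(abs(Y+.06)<.08)&(Z>.08)
for lo,hi in((.105,.125),(.125,.142),(.145,.175)):
    q=W[bl&(Z>lo)&(Z<hi)]
    if len(q)>10: print(lo,len(q),cv2.minAreaRect(q[:,:2].astype(np.float32)),np.percentile(q,[1,99],axis=0).tolist(),np.median(q[:,2]))
im,d,W=cloud("scene");cv2.imwrite("pics/s3.png",cv2.resize(im[160:270,180:340,::-1],None,fx=4.5,fy=4.5));np.savez("s3.npz",im=im,W=W)
```

```text
[ 0.5715 -0.065   0.1679] [-0.3868 -0.4891 -3.0823] [-0.0303 -0.0259 -0.05  ]
rim -0.15 498 [[0.5916739214457355, -0.1486511141535452, 0.11945320720946305], [0.5933788834863085, -0.13121502830207715, 0.12329924619333552], [0.596779193975638, -0.11446839980557996, 0.12458580624023416]]
rim -0.015 595 [[0.5923608059426819, -0.013681611592228816, 0.11967907065340685], [0.5940801811486324, 0.00651818400834242, 0.12338978034904538], [0.597535808617683, 0.028557751568195268, 0.12469427167095473]]
rim 0.12 278 [[0.5931224498604579, 0.12140493239745774, 0.1194553055569316], [0.594765581018641, 0.14022797035664783, 0.12353921687811513], [0.5981289927660521, 0.16332344888624342, 0.12480821802739957]]
0.105 3394 ((0.5603094696998596, -0.06248789280653), (0.09802234917879105, 0.06865371018648148), 87.96773529052734) [[0.5273811407591026, -0.10937679823385511, 0.10524409530683437], [0.5873318102742343, -0.019518620855253657, 0.12394681360298433]] 0.11736805806735963
0.125 590 ((0.5866914391517639, -0.06456147879362106), (0.0899386927485466, 0.0019445448415353894), 89.87200927734375) [[0.5859444646131893, -0.10900121174904481, 0.12518341918587372], [0.58751994130271, -0.0199610535817413, 0.1418371291635276]] 0.13352038793750234
0.145 1848 ((0.5718078017234802, -0.06512925028800964), (0.04065718129277229, 0.09014446288347244), 2.609532356262207) [[0.5523862175962581, -0.10887165655337672, 0.14542052098275737], [0.5929103124863558, -0.020309809803036462, 0.16434977081255356]] 0.15847128586771755
```

View pics/s3.png

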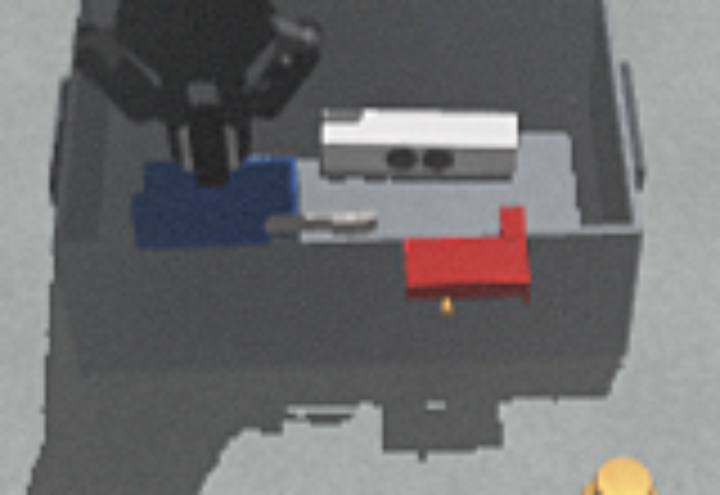

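The close view shows the lip just above the far wall, with the tongue tip at (375,220) well short of the clip roof's open end at (405,265). The channel is about 1.6 mm inwards of the rim, so I'll shift out and lower slowly.

>>> {"op": "move_arm", "data": {
  "motion": [
    [0,-0.0016,0,0,0],
    [0,-0.0016,0,0.003,0],
    [0,-0.0016,0,0.006,0],
    [0,-0.0016,0,0.009,0],
    [0,-0.0016,0,0.012,0],
    [0,-0.0016,0,0.014,0],
    [0,-0.0016,0,0.014,0]
  ]
}}

```text
clock: 8.02
position: [0.5725, -0.0649, 0.153]
tcp_rot: [[-1.0, 0.005, -0.0], [0.005, 1.0, 0.0], [0.0, 0.0, -1.0]]
wrist_force: [-0.2, -0.3, -2.6]
width: 0.203
finger_force: 59.2
```

>>> {"op": "move_arm", "data": {
  "motion": [
    [0,0,0,0.003,0],
    [0,0,0,0.006,0],
    [0,0,0,0.009,0],
    [0,0,0,0.011,0],
    [0,0,0,0.013,0],
    [0,0,0,0.013,0]
  ]
}}

```text
clock: 8.78
position: [0.5725, -0.065, 0.1401]
tcp_rot: [[-1.0, 0.005, -0.0], [0.005, 1.0, 0.0], [0.0, 0.0, -1.0]]
wrist_force: [0.8, -0.1, -3.1]
width: 0.202
finger_force: 59.2
```

>>> {"op": "move_arm", "data": {
  "motion": [
    [0,0,0,0.001,0],
    [0,0,0,0.002,0],
    [0,0,0,0.0025,0],
    [0,0,0,0.003,0],
    [0,0,0,0.003,0]
  ]
}}

```text
clock: 9.4
position: [0.5727, -0.065, 0.1373]
tcp_rot: [[-1.0, 0.005, -0.0], [0.005, 1.0, -0.0], [0.0, -0.0, -1.0]]
wrist_force: [-0.3, -0.4, -2.6]
width: 0.201
finger_force: 59.2
```

>>> {"op": "move_arm", "data": {
  "motion": [
    [0,0,0,0.0004,0],
    [0,0,0,0.0008,0],
    [0,0,0,0.0012,0],
    [0,0,0,0.0012,0]
  ]
}}

```text
clock: 9.9
position: [0.5727, -0.065, 0.1364]
tcp_rot: [[-1.0, 0.005, 0.0], [0.005, 1.0, -0.0], [-0.0, -0.0, -1.0]]
wrist_force: [-0.9, 0.8, -0.4]
width: 0.203
finger_force: 59.6
```

The bridge is resting: about 2.4 N of the weight has been taken up, at the predicted height. Next is the slide along +y.

>>> {"op": "move_arm", "data": {
  "motion": [
    [0,0,0.002,0,0],
    [0,0,0.005,0,0],
    [0,0,0.008,0,0],
    [0,0,0.011,0,0],
    [0,0,0.014,0,0],
    [0,0,0.017,0,0],
    [0,0,0.02,0,0],
    [0,0,0.023,0,0],
    [0,0,0.025,0,0],
    [0,0,0.025,0,0]
  ]
}}

```text
clock: 11.15
position: [0.573, -0.0397, 0.1364]
tcp_rot: [[-1.0, 0.005, 0.001], [0.005, 1.0, 0.0], [-0.001, 0.0, -1.0]]
wrist_force: [-0.4, -0.9, 2.5]
width: 0.201
finger_force: 59.9
```

>>> {"op": "move_arm", "data": {
  "motion": [
    [0,0,0.002,-0.0002,0],
    [0,0,0.004,-0.0002,0],
    [0,0,0.006,-0.0002,0],
    [0,0,0.008,-0.0002,0],
    [0,0,0.01,-0.0002,0],
    [0,0,0.012,-0.0002,0],
    [0,0,0.012,-0.0002,0]
  ]
}}

```text
clock: 12.02
position: [0.5728, -0.028, 0.1364]
tcp_rot: [[-1.0, 0.005, -0.0], [0.005, 1.0, -0.0], [0.0, -0.0, -1.0]]
wrist_force: [-0.0, -3.4, 4.6]
width: 0.204
finger_force: 60.0
```

>>> {"op": "move_arm", "data": {
  "motion": [
    [0,0,0.001,-0.0003,0],
    [0,0,0.002,-0.0005,0],
    [0,0,0.003,-0.0005,0],
    [0,0,0.004,-0.0005,0],
    [0,0,0.005,-0.0005,0],
    [0,0,0.006,-0.0005,0],
    [0,0,0.006,-0.0005,0]
  ]
}}

```text
clock: 12.9
position: [0.5724, -0.0217, 0.1365]
tcp_rot: [[-1.0, 0.004, -0.001], [0.004, 1.0, 0.0], [0.001, 0.0, -1.0]]
wrist_force: [-1.7, -3.0, -0.5]
width: 0.2
finger_force: 59.7
```

>>> {"op": "move_arm", "data": {
  "motion": [
    [0,0,0.001,0,0],
    [0,0,0.002,0,0],
    [0,0,0.003,0,0],
    [0,0,0.004,0,0],
    [0,0,0.005,0,0],
    [0,0,0.006,0,0],
    [0,0,0.006,0,0]
  ]
}}

```text
clock: 13.78
position: [0.5727, -0.0156, 0.1365]
tcp_rot: [[-1.0, 0.004, -0.001], [0.004, 1.0, 0.001], [0.001, 0.001, -1.0]]
wrist_force: [-1.4, -0.2, -2.9]
width: 0.204
finger_force: 59.2
```

>>> {"op": "move_arm", "data": {
  "motion": [
    [0,0,0.001,0.0002,0],
    [0,0,0.002,0.0002,0],
    [0,0,0.003,0.0002,0],
    [0,0,0.004,0.0002,0],
    [0,0,0.004,0.0002,0]
  ]
}}

```text
clock: 14.4
position: [0.5729, -0.0118, 0.1366]
tcp_rot: [[-1.0, 0.005, -0.0], [0.005, 1.0, 0.0], [0.0, 0.0, -1.0]]
wrist_force: [-1.1, -0.0, -3.2]
width: 0.203
finger_force: 59.2
```

>>> {"op": "move_arm", "data": {
  "motion": [
    [0,0,0.0007,0.0002,0],
    [0,0,0.0014,0.0002,0],
    [0,0,0.0021,0.0002,0],
    [0,0,0.0028,0.0002,0],
    [0,0,0.0035,0.0002,0],
    [0,0,0.0035,0.0002,0]
  ]
}}

```text
clock: 15.15
position: [0.573, -0.0084, 0.1365]
tcp_rot: [[-1.0, 0.005, 0.0], [0.005, 1.0, 0.0], [-0.0, 0.0, -1.0]]
wrist_force: [-2.4, -1.2, -1.7]
width: 0.198
finger_force: 59.3
```

>>> {"op": "move_arm", "data": {
  "motion": [
    [0,0,0.0007,0,0],
    [0,0,0.0014,0,0],
    [0,0,0.0021,0,0],
    [0,0,0.0028,0,0],
    [0,0,0.0028,0,0]
  ]
}}

```text
clock: 15.78
position: [0.573, -0.0056, 0.1364]
tcp_rot: [[-1.0, 0.005, 0.0], [0.005, 1.0, 0.0], [-0.0, 0.0, -1.0]]
wrist_force: [-2.2, -0.8, -0.9]
width: 0.198
finger_force: 59.3
```

>>> {"op": "move_arm", "data": {
  "motion": [
    [0,0,0.0007,0,0],
    [0,0,0.0014,0,0],
    [0,0,0.0021,0,0],
    [0,0,0.0028,0,0]
  ]
}}

```text
clock: 16.27
position: [0.573, -0.0029, 0.1365]
tcp_rot: [[-1.0, 0.005, 0.0], [0.005, 1.0, -0.0], [-0.0, -0.0, -1.0]]
wrist_force: [-2.5, -1.1, -0.6]
width: 0.2
finger_force: 59.4
```

>>> {"op": "move_arm", "data": {
  "motion": [
    [0,0,0.0006,0,0],
    [0,0,0.0012,0,0],
    [0,0,0.0018,0,0],
    [0,0,0.0024,0,0]
  ]
}}

```text
clock: 16.77
position: [0.573, -0.0004, 0.1364]
tcp_rot: [[-1.0, 0.005, 0.0], [0.005, 1.0, 0.0], [-0.0, 0.0, -1.0]]
wrist_force: [-2.0, -1.6, 0.3]
width: 0.202
finger_force: 59.3
```

>>> {"op": "move_arm", "data": {
  "motion": [
    [0,0,0.0006,-0.0001,0],
    [0,0,0.0012,-0.0001,0],
    [0,0,0.0018,-0.0001,0],
    [0,0,0.0024,-0.0001,0]
  ]
}}

```text
clock: 17.27
position: [0.5731, 0.0016, 0.1365]
tcp_rot: [[-1.0, 0.005, 0.0], [0.005, 1.0, -0.001], [-0.0, -0.001, -1.0]]
wrist_force: [-1.1, -3.1, -2.0]
width: 0.206
finger_force: 59.3
```

>>> {"op": "move_arm", "data": {
  "motion": [
    [0,0,0.0004,0,0],
    [0,0,0.0004,0,0]
  ]
}}

```text
clock: 17.52
position: [0.573, 0.0017, 0.1365]
tcp_rot: [[-1.0, 0.005, 0.0], [0.005, 1.0, -0.001], [-0.0, -0.001, -1.0]]
wrist_force: [-1.7, -3.5, -1.9]
width: 0.203
finger_force: 59.3
```

Run:
```python
from h import *
im,d=env.get_image("scene")
cv2.imwrite("pics/s4.png",cv2.resize(im[195:255,240:320,::-1],None,fx=9,fy=9,interpolation=cv2.INTER_CUBIC))
s=env.state();print(s["position"],s["wrist_force"])
```

```text
[0.57301073 0.00171161 0.13653973] [-1.41495074 -4.2804379  -1.59781811]
```

View pics/s4.png

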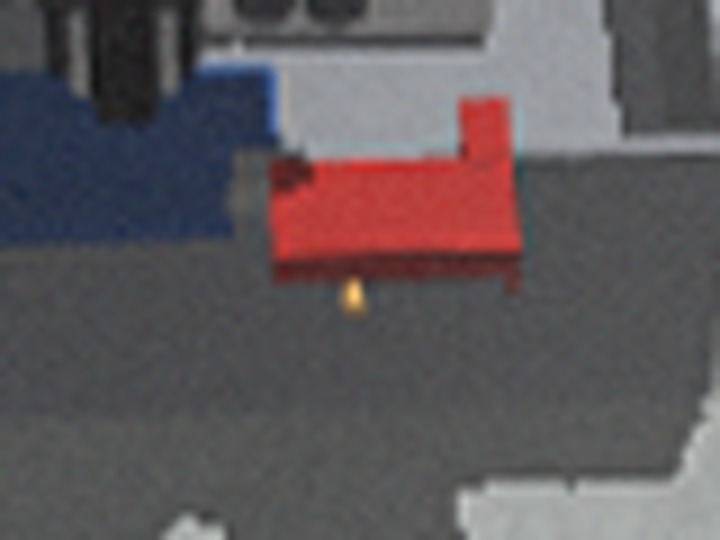

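>>> {"op": "move_arm", "data": {
  "motion": [
    [0,0,0.0004,0,0],
    [0,0,0.0006,0,0]
  ]
}}

```text
clock: 17.82
position: [0.573, 0.0018, 0.1366]
tcp_rot: [[-1.0, 0.006, 0.0], [0.006, 1.0, -0.002], [-0.0, -0.002, -1.0]]
wrist_force: [-1.6, -5.5, 0.0]
width: 0.205
finger_force: 59.4
```

Run:
```python
from h import *
np.set_printoptions(precision=3,suppress=True)
def br(im):
    c=im[215:240,265:300].astype(float);w=np.clip(c[...,0]-c[...,2]-30,0,None)*(c[...,1]>c[...,2]+15)*(c[...,1]>.5*c[...,0])
    v,u=np.mgrid[215:240,265:300];print(w.sum().round(),((w*u).sum()/w.sum()).round(2),((w*v).sum()/w.sum()).round(2),w.sum(1)[10:].round())
a=np.load("scene.npz")["im"];br(a)
br(np.load("s2.npz")["im"]);br(np.load("s3.npz")["im"])
br(env.get_image("scene")[0]);im,d=env.get_image("scene");br(im)
s=env.state();print(s["position"],s["wrist_force"])
```

```text
448.0 278.72 227.31 [  0.  97. 157. 150.  44.   0.   0.   0.   0.   0.   0.   0.   0.   0.
   0.]
464.0 278.73 227.33 [  0. 101. 156. 160.  47.   0.   0.   0.   0.   0.   0.   0.   0.   0.
   0.]
457.0 278.74 227.33 [  0.  98. 156. 156.  47.   0.   0.   0.   0.   0.   0.   0.   0.   0.
   0.]
462.0 278.73 227.34 [  0. 102. 155. 150.  55.   0.   0.   0.   0.   0.   0.   0.   0.   0.
   0.]
468.0 278.74 227.36 [  0.  97. 160. 157.  54.   0.   0.   0.   0.   0.   0.   0.   0.   0.
   0.]
[0.573 0.002 0.137] [-1.012 -5.674 -0.4  ]
```

The catch's brass tail is back exactly at its rest pixels (row 227.3), while the tongue sits on a hard stop with only about 5 N on it, so it is latched. I'll relax the push, open and retreat upwards.

>>> {"op": "move_arm", "data": {
  "motion": [
    [0,0,-0.0005,0.0002,0],
    [0,0,-0.001,0.0002,0],
    [0,0,-0.001,0.0002,0],
    [0.02,0,-0.001,0.0002,0],
    [0.025,0,-0.001,0.0002,0],
    [0.035,0,-0.001,0.0002,0],
    [0.05,0,-0.001,0.0002,0],
    [0.05,0,-0.001,0.0002,0],
    [0.05,0,-0.001,-0.01,0],
    [0.05,0,-0.001,-0.03,0],
    [0.05,0,-0.001,-0.06,0],
    [0.05,0,-0.001,-0.1,0],
    [0.05,0,-0.001,-0.12,0],
    [0.05,0,-0.001,-0.12,0]
  ]
}}

```text
clock: 19.68
position: [0.5743, 0.0019, 0.2592]
tcp_rot: [[-1.0, 0.005, 0.005], [0.005, 1.0, 0.0], [-0.005, 0.0, -1.0]]
wrist_force: [-0.1, 0.2, -0.7]
width: 0.587
finger_force: 0.0
```

Run:
```python
from h import *
np.set_printoptions(precision=4,suppress=True)
im,d,W,s=wcloud();cv2.imwrite("pics/w5.png",im[...,::-1]);print(s["position"],s["wrist_force"],s["width"])
X,Y,Z=W[...,0],W[...,1],W[...,2];r,g,b=[im[...,k].astype(int) for k in range(3)]
q=W[(b>r+25)&(b>g+15)&(abs(X-.56)<.08)&(abs(Y)<.08)&(Z>.115)&(Z<.14)];print(len(q),np.percentile(q,[1,50,99],axis=0),cv2.minAreaRect(q[:,:2].astype(np.float32)))
red=(r>100)&(g<80)&(b<80)&(X>.56)&(X<.66)&(Y>0.02)&(Y<.14)&(Z>.121);print(np.percentile(W[red],[1,99],axis=0))
im,d=env.get_image("scene");c=im[215:240,265:300].astype(float);w=np.clip(c[...,0]-c[...,2]-30,0,None)*(c[...,1]>c[...,2]+15)*(c[...,1]>.5*c[...,0]);v=np.mgrid[215:240,265:300][0];print((w*v).sum()/w.sum())
```

```text
[0.5743 0.0019 0.2592] [-0.1199  0.2291 -0.6882] 0.5867419674799615
1880 [[ 0.5535 -0.0416  0.1161]
 [ 0.589  -0.0076  0.1272]
 [ 0.6011  0.0446  0.1296]] ((0.5773962140083313, 0.00246979296207428), (0.08995942026376724, 0.04842396453022957), 89.54106140136719)
[[0.5802 0.0435 0.1241]
 [0.6321 0.1119 0.1278]]
227.34640522875816
```

View pics/w5.png

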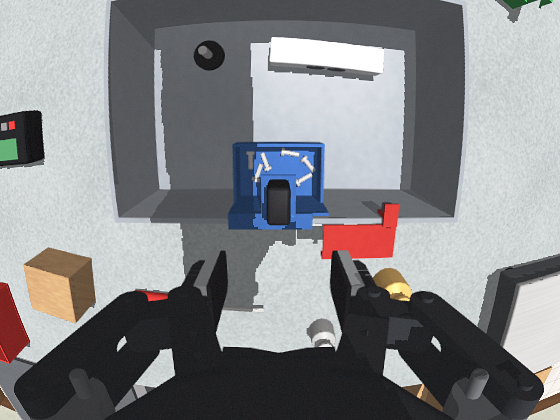

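The tray hangs level on the far wall (handle at (279,202)), with its tongue under the clip at (320,230) and the gripper clear.

```bash
python3 -c "
from cell import env
print(env.finish_job())"
```

```text
the job is handed in; nothing more can be done
None
```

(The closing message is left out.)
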